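# Open a centrifuge rotor closed by a left-hand wing nut

## Task

Open the centrifuge rotor so that its sample tubes can be taken out: undo the black wing nut that clamps the rotor lid (left-hand thread, so it loosens clockwise seen from above) and put it in the steel tray, then lift the lid off the rotor and lay it flat, collar up, on the green mat. Set both down rather than dropping them, leave the centrifuge's hood open, and do not shift or knock over the bottles, glassware, sleeve or spanner.

Things in the scene. Friction and masses are not known exactly. Their poses are not given: they have to be found in the camera images.
- nut_centre (a point): Centre of the black wing nut (red band), 30 mm above its underside and 30 mm below its top; z up the screw axis, x along the wing. Lower 28 mm: round skirt 44 mm across. Above it the wing: a bar 60 mm long (x), 14 mm thick (y), 32 mm high. Grip it across the thickness from above, fingertips above the skirt, so at this point's height or higher. 0.14 kg. Starts at any yaw.
- nut: The same nut, origin under its centre. Starts hand-tight on the rotor's spindle. Left-hand thread, 16 mm a turn: turned clockwise (seen from above) it climbs 2.5 mm per rad and is free after about 3.5 to 4 rad (going on to 4.3 does no harm), then lift 20 mm more to clear the spindle. Anticlockwise it jams within 0.25 rad. It cannot be pulled off, and stays where it is when let go part-way.
- lid_collar (a point): On the rotor lid's axis, 21 mm above its underside; z up. Lid: aluminium disc 130 mm across, 5 mm thick, with a round blue collar 52 mm across whose top is 37 mm above the underside, and a 30 mm hole right through. 0.22 kg. Grip the collar across its 52 mm from above; fingertips can go down to the disc's top. It starts on the rotor, under the nut, the spindle standing up through its hole.
- lid: The same rotor lid; origin at the centre of its underside, z up.
- rotor: The steel rotor, 140 mm across, standing in the centrifuge's bowl; origin at the centre of its underside, 50 mm above the table, z up. It is locked and does not turn. The lid's seat is 50 mm above the origin, the nut's underside starts 87 mm above it.
- thread_top (a point): Top of the threaded spindle (26 mm across the thread), on the rotor's axis, 108 mm above the rotor's origin.
- centrifuge: White bench centrifuge, fixed; origin on the table under the bowl's axis. Its local -x side is the control panel, 136 mm from the axis; the other sides are 115 mm from the axis; top 165 mm above the table. The bowl is an open round hole 180 mm across round the rotor.
- hood (a joint): Hinge angle of the centrifuge's hood: 0 shut, about 1.7 to 1.9 standing open (stiff hinge, stays where it is). The hinge line is parallel to the centrifuge's y axis at local x = 111 mm, 165 mm up; the open hood stands up from it, 220 mm wide, to about 390 mm above the table, leaning away from the bowl.
- mat: Green bench mat, 240 mm (x) by 150 mm (y), 4 mm thick, fixed; origin at the centre of its underside on the table. The orange sleeve stands near its -x end; the lid belongs on the free part towards +x, its centre about 20 to 60 mm from the mat's centre along +x.
- tray: Shallow steel tray, fixed, 200 mm (x) by 140 mm (y) outside, walls 4 mm thick and 22 mm high, floor 4 mm thick; origin at the centre of its underside on the table. A spanner lies along its -y half; the nut belongs on the free +y half.
- spanner: Steel spanner, 150 mm long (x), about 32 mm wide at the head, lying in the tray; origin at the centre of its underside. Leave it alone.
- sleeve: Orange plastic tube sleeve, 36 mm across, 90 mm tall, standing on the mat; origin at the centre of its foot. Leave it alone.
- amber_near: Amber bottle with a blue cap, 60 mm across, 150 mm tall, standing between the centrifuge and the mat or tray; origin at the centre of its foot. Leave it alone.
- amber_far: Amber bottle with a blue cap, 60 mm across, 150 mm tall, beyond the centrifuge; origin at the centre of its foot. Leave it alone.
- beaker: Glass beaker, 70 mm across, 95 mm tall; origin at the centre of its foot. Leave it alone.
- cylinder: Glass measuring cylinder, 245 mm tall, 28 mm across on a blue foot 64 mm across; origin at the centre of its foot. Leave it alone.
- wash: White wash bottle with a red cap and a bent spout, 60 mm across, 195 mm tall; origin at the centre of its foot. Leave it alone.
There are look-alikes about, which are no part of the job. Of the things shaped like the nut, the black one is meant.

How it is judged:
By the outcome, as a careful person would: the job done as asked, in the order asked, and still so for the second after the job is handed in, with the robot touching nothing.
It also fails if it takes over 72 s, if anything falls off the work surface, if the arm or the gripper's body presses on something with over 40 N, if the wrist force passes 120 N, or if a joint passes its speed limit or range.

## Robot

A 7-joint arm with a two-finger parallel gripper is mounted at the origin on the work surface. World frame = base frame: x ahead of the robot, y to its left, z up, the work surface at z = 0. Lengths are in mm, angles in rad, forces in N, time in s.
With the tool pointing down it reaches from about 400 to 850 mm from the base axis. Payload 10.4 kg.
Tool frame: the origin (TCP) lies between the finger pads; the fingertips stand ahead of it and the grasp point (between the pads) is the TCP (robot.tip_extent is the z of the fingertips in the tool frame, in mm); z points along the fingers, y is the line along which they close (so a half turn about z gives the same grasp; the last joint's range is limited). The gripper opens to 87 mm and grips with 3 to 60 N. Pads are 19 mm wide; open, the fingers measure 117 mm over their backs; the gripper's body (75 mm by 190 mm) begins 51 mm behind the grasp point.
Start: joints at [1.304, 0.332, -0.065, 1.46, 0.022, 1.35, -0.088], TCP at [150.89, -606.533, 241.576] pointing down, gripper open.
Joint ranges: [-2.6, 2.6], [-0.5, 2.12], [-1.47, 1.34], [0.16, 2.42], [-1.27, 4.41], [0.06, 2.06], [-2.6, 2.6]. Speed limits (rad/s): [2.22, 2.22, 2.79, 2.79, 3.14, 3.14, 3.14].

## Interface

Orientations are given as a 3x3 rotation matrix whose columns are the frame's x, y, z axes.
In Python, from bench import robot gives the robot as it stands.
- The arm moves only by the shell command python3 -m pendant 'ROWS' [OPENING] [FORCE]. ROWS is JSON, a list of rows, each an object with "translation": the shift along the tool's x, y, z scaled (see below), a list of three; "delta_rot": the turn, a rotation vector about the tool's x, y, z scaled (see below), a list of three. A call has 1 to 12 rows; each row is the pose to reach, as a shift and turn from the pose commanded when the call began, along the tool's axes at that moment; what a row does not reach only later rows make up. The controller multiplies each number of a shift by 500 mm and each number of a turn by 45 degrees. A row lasts 1/12 s, in which the tool goes at most 41.7 mm and 7.16 degrees, less where a joint would pass 70% of its speed; a pose out of reach is approached as far as the arm can. A call with a number of a shift or a turn outside -1 to 1 is refused whole. A call with a gripper value outside its range is refused whole. OPENING is the gripper's target within -1 to 1 (fully open at 1, half-way at 0, shut at -1), set as the call begins (- or left out, the last holds). The fingers move at their own pace and stop on an object; FORCE is the grip in N (left out, the last holds). Time passes only in rows, so rows that repeat a pose let the fingers close. It gives the time, the measured TCP pose, the force, the opening and the grip force at its end, in the units of the state.
- robot.sense(): the state, without advancing time (a new reading comes with each control period).
- robot.grab_frame(name): name is "side" or "top"; returns (picture, depth): 420x560x3 uint8, red, green, blue; 420x560 float32, mm along the optical axis (not along the pixel's ray), 0 where there is no reading.
- robot.calibration(name): a dict with "mtx" (3x3 intrinsics, pixels), "view" (4x4, takes a point from world to camera coordinates). Camera axes: x right, y down, z forward; pixel columns grow to the right and rows downward; lengths in mm; the calibration is good to about 2 mm. A picture is of the moment at which its call begins. calibration takes no time and is no camera call.
- robot.close_job(): hands the job in; it is judged then, once.
The state is a dict: "clock": time; "q": joint angles; "qvel": joint speeds; "joint_torque": joint torques, N m; "eef_pos": TCP position; "orientation": TCP orientation; "wrist_force": force on the tool from outside, world axes, zero at the start; "moment": the same for the moment, N m; "grip_width": finger opening in mm; "grip_force": force on a finger pad.
Only numpy, scipy, OpenCV 4.12 (cv2) and the standard library are available. Lean on these libraries where they do the work, as an engineer would, in place of code of your own. Each camera call takes 0.05 s, during which the arm holds its last target. There are 200 camera calls.

## Working session

There is one attempt and no reset: what is moved stays moved. The work goes in short steps, Python scripts to look and compute and a shell command to move; the robot and the scene stay as the last step left them, time stands still between calls to the robot, and variables do not carry over. Pictures are saved under pics/ and viewed, at most 10 in all, crops included, and the job is handed in when it is done.

```bash
ls; mkdir -p pics; python3 - <<'E'
from bench import robot
import cv2,numpy as np
for n in("side","top"):
    p,d=robot.grab_frame(n); np.savez(f"pics/{n}0.npz",p=p,d=d)
    cv2.imwrite(f"pics/{n}0.png",p[:,:,::-1]); c=robot.calibration(n); print(n,np.round(c["mtx"],1).tolist(),np.round(c["view"],3).tolist())
s=robot.sense(); print(s); print(robot.tip_extent)
E
```

```text
pics
side [[387.7, 0.0, 276.0], [0.0, 387.7, 202.2], [0.0, 0.0, 1.0]] [[-0.763, -0.647, 0.003, 420.849], [-0.47, 0.551, -0.689, 310.217], [0.444, -0.527, -0.725, 1056.384], [0.0, 0.0, 0.0, 1.0]]
top [[428.1, 0.0, 271.4], [0.0, 428.1, 207.2], [0.0, 0.0, 1.0]] [[-0.004, -1.0, 0.001, 29.097], [-0.996, 0.004, -0.094, 548.984], [0.094, -0.002, -0.996, 1340.533], [0.0, 0.0, 0.0, 1.0]]
{'clock': 0.1, 'q': array([ 1.30443467,  0.3328138 , -0.06467182,  1.46084725,  0.02161906,
        1.3498794 , -0.08846454]), 'qvel': array([ 1.35058406e-03, -1.86615089e-03, -5.59132418e-05, -1.69366571e-03,
        2.05316073e-03, -7.93907567e-05, -6.68067840e-04]), 'joint_torque': array([ 1.76049249e-03, -6.24542999e+01,  2.48319574e-02, -3.90717459e+01,
       -6.14248146e-02,  3.65355494e-02,  4.12839017e-05]), 'eef_pos': array([ 150.74778219, -606.2271869 ,  240.83502048]), 'orientation': array([[ 9.70429205e-01,  2.41385611e-01, -3.82083648e-04],
       [ 2.41385899e-01, -9.70428476e-01,  1.19238162e-03],
       [-8.29610860e-05, -1.24935156e-03, -9.99999216e-01]]), 'wrist_force': array([-0.62222835, -0.20000066, -0.49792477]), 'moment': array([ 0.00413779, -0.01235287,  0.07722139]), 'grip_force': 0.0, 'grip_width': 86.99810859423039}
19.0
```

View pics/side0.png

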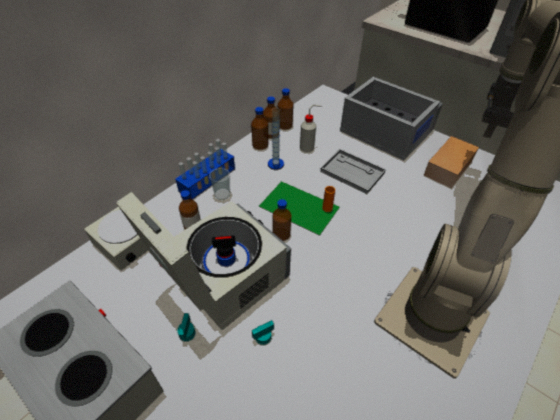

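View pics/top0.png

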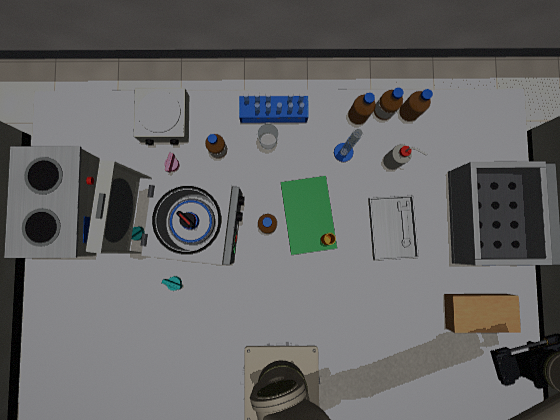

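The top view shows the black wing nut with its red band at about (187,219) on the rotor. Things that could be taken for it are the teal nut at (173,283), the teal nut at (137,234) by the hood, and the pink nut at (171,162). I choose (187,219), black and on the spindle. The mat is at (310,215), the tray at (393,228), the near bottle at (267,223) and the sleeve at (328,240).

```bash
cat > h.py <<'E'
import numpy as np,cv2
from bench import robot
def world(n,d):
    c=robot.calibration(n);K=c["mtx"];V=c["view"]
    v,u=np.mgrid[:d.shape[0],:d.shape[1]]
    P=np.stack([(u-K[0,2])/K[0,0]*d,(v-K[1,2])/K[1,1]*d,d],-1)
    return (P-V[:3,3])@V[:3,:3]
def ray(n,u,v,z):
    c=robot.calibration(n);K=c["mtx"];V=c["view"];R=V[:3,:3]
    o=-R.T@V[:3,3];r=R.T@np.linalg.inv(K)@[u,v,1.]
    return o+r*(z-o[2])/r[2]
def masks(p):
    h=cv2.cvtColor(p,cv2.COLOR_RGB2HSV).astype(int);return h[...,0],h[...,1],h[...,2]
def rect(pts):
    (c,s,a)=cv2.minAreaRect(np.float32(pts));return np.round(c,1),np.round(s,1),round(a,1)
E
python3 - <<'E'
from h import *
for n in("top","side"):
    f=np.load(f"pics/{n}0.npz");p,d=f["p"],f["d"];W=world(n,d);H,S,V=masks(p);x,y,z=W[...,0],W[...,1],W[...,2];ok=d>0
    print(n)
    def big(m):
        k,l,st,ce=cv2.connectedComponentsWithStats(m.astype(np.uint8)); i=1+np.argmax(st[1:,4]); return l==i
    m=big((abs(H-60)<15)&(S>120)&ok); print("mat",rect(W[m][:,:2]),np.median(z[m]))
    nc=ray(n,*((187,219) if n=="top" else (224,241)),190); print("nut px",nc)
    near=np.hypot(x-nc[0],y-nc[1])<50
    for lo,hi in((185,210),(165,185)):
        m=near&ok&(z>lo)&(z<hi); print("wing",m.sum(),rect(W[m][:,:2]),z[m].max(),W[m].mean(0))
    m=near&(((H<8)|(H>172))&(S>120))&ok; print("red",m.sum(),rect(W[m][:,:2]),np.median(z[m]))
    m=near&(abs(H-112)<14)&(S>120)&ok; print("collar",m.sum(),rect(W[m][:,:2]),np.median(z[m]))
    u,v=(328,240) if n=="top" else (328,200)
    for nm,(u,v),lo,hi in(("sleeve",(328,240) if n=="top" else (329,192),60,110),("amber",(267,222) if n=="top" else (282,205),130,165)):
        c=ray(n,u,v,(lo+hi)/2);m=ok&(np.hypot(x-c[0],y-c[1])<50)&(z>lo)&(z<hi);print(nm,m.sum(),rect(W[m][:,:2]),z[m].max())
    c=ray(n,*((393,228) if n=="top" else (353,170)),10);m=ok&(abs(x-c[0])<110)&(abs(y-c[1])<110)&(z>13)&(z<35);print("tray",c,m.sum(),rect(W[m][:,:2]))
    m=ok&(y>0)&(np.hypot(x-nc[0],y-nc[1])<180)&(z>150)&(z<175);print("cent",m.sum(),rect(W[m][:,:2]))
    m=ok&(np.hypot(x-nc[0],y-nc[1])<400)&(z>210)&(y>50);print("hood",m.sum(),W[m].min(0),W[m].max(0))
    if n=="top":
        a=cv2.resize(p[175:265,140:250],None,fx=6,fy=6,interpolation=2);b=cv2.resize(p[175:265,255:425],None,fx=3.2,fy=3.2);cv2.imwrite("pics/crop.png",a[:,:,::-1])
E
```

```text
top
mat (array([527.2, -92.2]), array([236.7, 148.6]), 7.9) 3.559783659541705
nut px [501.44820797 263.4928653  190.        ]
wing 117 (array([500.8, 269.5]), array([59.5, 14. ]), 45.6) 202.08175036958036 [501.28900079 269.24372779 195.43605076]
wing 62 (array([498.4, 265.8]), array([44.9, 38.2]), 81.4) 184.9278626751796 [499.858093   263.06828111 168.56738663]
red 50 (array([510.9, 266.3]), array([49.8, 24.1]), 45.2) 196.82961689773407
collar 64 (array([500.7, 265. ]), array([51.2, 42.4]), 12.2) 136.9289086906897
sleeve 65 (array([ 447.4, -147.5]), array([34.4, 33.3]), 89.6) 99.33541905292412
amber 70 (array([494.5,  40. ]), array([23.2, 23.5]), 89.8) 155.604443200171
tray [ 481.83838763 -363.72433639   10.        ] 422 (array([ 483.6, -362. ]), array([200.7, 142.2]), 3.0)
cent 3917 (array([503.6, 289.2]), array([270. , 230.2]), 83.3)
hood 3297 [407.80821889 377.1162371  210.04149178] [631.57095403 464.78120539 392.02292707]
side
mat (array([520.1, -56.4]), array([238. , 218.4]), 8.2) 1.0521703151470005
nut px [493.39365437 275.73577173 190.        ]
wing 145 (array([498.7, 272. ]), array([59.2, 16. ]), 45.3) 198.64316823564062 [497.10258711 273.40032988 192.61836143]
wing 112 (array([492.3, 279.4]), array([59. , 14.4]), 45.2) 184.84900931220008 [495.27378319 276.98262904 174.67452579]
red 95 (array([493.5, 276.2]), array([46.6, 28.9]), 53.3) 193.62352221969405
collar 170 (array([488., 281.]), array([57.4, 25.9]), 53.3) 129.78427385211282
sleeve 138 (array([ 443. , -144.9]), array([37. , 34.9]), 86.2) 95.65452450076133
amber 78 (array([491.8,  44.1]), array([23.9, 26.7]), 41.3) 150.79647312989877
tray [ 479.16973098 -360.12953093   10.        ] 260 (array([ 480.1, -359.5]), array([202.2, 148.7]), 2.2)
cent 3443 (array([501.8, 292.3]), array([273.3, 234.1]), 83.3)
hood 3066 [404.55054404 404.0246204  210.06521363] [630.98783326 467.08321126 389.84071568]
```

View pics/crop.png

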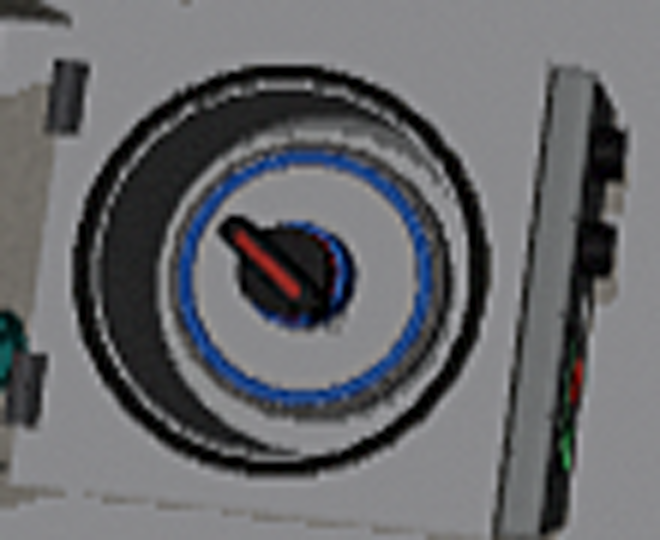

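The crop confirms the black nut with its red band on the spindle at (187,219). Its wing points up-left in the picture, about 45° in world axes. Next I check the clearances and plan the approach.

```bash
cat >> h.py <<'E'
def plan(*wps):
    """wps: (x,y,z,yaw of tool x in deg or None); prints shift/500, turn/45deg per call from the measured pose, tool assumed straight down"""
    s=robot.sense();p=s["eef_pos"].copy();R=s["orientation"];a=np.degrees(np.arctan2(R[1,0],R[0,0]))
    print("at",np.round(p,1),"yaw",round(a,1),"q",np.round(s["q"],2),"t",s["clock"],"F",np.round(s["wrist_force"],1),"w",round(s["grip_width"],1))
    for x,y,z,b in wps:
        b=a if b is None else b
        c,n=np.cos(np.radians(a)),np.sin(np.radians(a));Rr=np.array([[c,n,0],[n,-c,0],[0,0,-1]])
        t=Rr.T@(np.array([x,y,z])-p); 
        print(np.round(t/500,4).tolist(),"turn z",round(-(b-a)/45,4),"rows>=",round(max(np.linalg.norm(t)/41.7,abs(b-a)/7.16),1))
        p=np.array([x,y,z],float);a=b
E
python3 - <<'E'
from h import *
for n in("top","side"):
    f=np.load(f"pics/{n}0.npz");p,d=f["p"],f["d"];W=world(n,d);x,y,z=W[...,0],W[...,1],W[...,2];ok=d>0
    for lo in(170,200,230,260,300):
        m=ok&(abs(x-500)<80)&(y>340)&(y<480)&(z>lo)&(z<lo+30);print(n,"hood z",lo,m.sum(),np.round(np.percentile(y[m],[1,50]),0) if m.any() else "")
    m=ok&(x>380)&(x<760)&(abs(y+120)<180)&(z>45)
    k,l,st,ce=cv2.connectedComponentsWithStats(m.astype(np.uint8))
    for i in range(1,k):
        if st[i,4]>15: print("obj",np.round(W[l==i].min(0)),np.round(W[l==i].max(0)),np.round(ce[i]))
    m=ok&(abs(x-482)<90)&(abs(y+361)<60)
    print("tray z",np.percentile(z[m],[5,50,95]));mm=m&(z>9 if n=="top" else z>8);print("spanner",rect(W[mm][:,:2]))
plan((480,-300,340,59),(540,-100,340,104),(530,100,340,149),(510,200,330,190),(500,270.7,290,225))
E
```

```text
top hood z 170 336 [349. 421.]
top hood z 200 307 [416. 426.]
top hood z 230 330 [420. 431.]
top hood z 260 365 [425. 435.]
top hood z 300 174 [429. 439.]
obj [ 717. -221.   46.] [ 745. -194.  250.] [352. 140.]
obj [736.   6.  45.] [759.  59. 100.] [269. 144.]
obj [465.  13.  57.] [522.  59. 156.] [268. 223.]
obj [ 431. -165.   49.] [ 464. -130.   99.] [329. 239.]
tray z [-0.54135466  4.43046015 12.12620294]
spanner (array([ 480.8, -361.5]), array([119. , 176.9]), 89.7)
side hood z 170 60 [388. 432.]
side hood z 200 44 [426. 439.]
side hood z 230 58 [430. 443.]
side hood z 260 76 [434. 446.]
side hood z 300 78 [440. 450.]
obj [ 712. -221.   46.] [ 744. -189.  245.] [276. 131.]
obj [732.  10.  46.] [760.  60.  94.] [226. 183.]
obj [ 425. -164.   45.] [ 461. -125.   96.] [330. 194.]
obj [461.  20.  45.] [518.  60. 151.] [284. 214.]
tray z [-2.24272576  1.18385306  8.88802714]
spanner (array([ 494.1, -363.5]), array([113.4, 153.2]), 88.9)
at [ 150.7 -606.2  240.8] yaw 14.0 q [ 1.3   0.33 -0.06  1.46  0.02  1.35 -0.09] t 0.1 F [-0.6 -0.2 -0.5] w 87.0
[0.7869, -0.4354, -0.1983] turn z -1.0007 rows>= 11.0
[0.4047, -0.1032, 0.0] turn z -1.0 rows>= 6.3
[0.393, 0.0774, 0.0] turn z -1.0 rows>= 6.3
[0.1373, 0.1508, 0.02] turn z -0.9111 rows>= 5.7
[-0.0049, 0.1427, 0.08] turn z -0.7778 rows>= 4.9
```

```bash
python3 -m pendant '[{"translation":[0,0,-0.05],"delta_rot":[0,0,-0.08]},{"translation":[0.05,-0.03,-0.12],"delta_rot":[0,0,-0.16]},{"translation":[0.12,-0.066,-0.198],"delta_rot":[0,0,-0.25]},{"translation":[0.19,-0.105,-0.198],"delta_rot":[0,0,-0.35]},{"translation":[0.26,-0.144,-0.198],"delta_rot":[0,0,-0.45]},{"translation":[0.33,-0.183,-0.198],"delta_rot":[0,0,-0.55]},{"translation":[0.4,-0.221,-0.198],"delta_rot":[0,0,-0.65]},{"translation":[0.47,-0.26,-0.198],"delta_rot":[0,0,-0.75]},{"translation":[0.54,-0.3,-0.198],"delta_rot":[0,0,-0.85]},{"translation":[0.61,-0.338,-0.198],"delta_rot":[0,0,-0.95]},{"translation":[0.69,-0.38,-0.198],"delta_rot":[0,0,-1]},{"translation":[0.787,-0.435,-0.198],"delta_rot":[0,0,-1]}]' 1 40
python3 -c "
from h import *
plan((480,-300,340,59),(540,-100,340,104),(530,100,340,149),(510,200,330,190),(500,270.7,290,225))"
```

```text
clock: 1.1
eef_pos: [466.9, -312.5, 340.4]
orientation: [[0.513, 0.858, -0.0], [0.858, -0.513, -0.0], [-0.0, -0.0, -1.0]]
wrist_force: [0.3, -0.5, 0.0]
grip_width: 86.9
grip_force: 0.0
at [ 466.9 -312.5  340.4] yaw 59.1 q [ 0.88  0.19 -0.43  1.45  0.08  1.52 -0.09] t 1.1 F [ 0.3 -0.5  0. ] w 86.9
[0.0349, 0.0097, 0.0008] turn z 0.0025 rows>= 0.4
[0.4047, -0.1032, 0.0] turn z -1.0 rows>= 6.3
[0.393, 0.0774, 0.0] turn z -1.0 rows>= 6.3
[0.1373, 0.1508, 0.02] turn z -0.9111 rows>= 5.7
[-0.0049, 0.1427, 0.08] turn z -0.7778 rows>= 4.9
```

```bash
python3 -m pendant '[{"translation":[0.1,-0.02,0],"delta_rot":[0,0,-0.2]},{"translation":[0.18,-0.04,0],"delta_rot":[0,0,-0.35]},{"translation":[0.26,-0.06,0],"delta_rot":[0,0,-0.5]},{"translation":[0.34,-0.08,0],"delta_rot":[0,0,-0.65]},{"translation":[0.4,-0.1,0],"delta_rot":[0,0,-0.8]},{"translation":[0.43,-0.1,0],"delta_rot":[0,0,-0.95]},{"translation":[0.43,-0.1,0],"delta_rot":[0,0,-1]}]' | head -2
python3 -m pendant '[{"translation":[0.06,0.01,0],"delta_rot":[0,0,-0.15]},{"translation":[0.13,0.025,0],"delta_rot":[0,0,-0.3]},{"translation":[0.2,0.04,0],"delta_rot":[0,0,-0.45]},{"translation":[0.27,0.05,0],"delta_rot":[0,0,-0.6]},{"translation":[0.33,0.065,0],"delta_rot":[0,0,-0.75]},{"translation":[0.39,0.077,0],"delta_rot":[0,0,-0.9]},{"translation":[0.39,0.077,0],"delta_rot":[0,0,-1]}]' | head -2
python3 -m pendant '[{"translation":[0.03,0.03,0],"delta_rot":[0,0,-0.15]},{"translation":[0.06,0.06,0],"delta_rot":[0,0,-0.3]},{"translation":[0.09,0.09,0],"delta_rot":[0,0,-0.45]},{"translation":[0.12,0.12,0.01],"delta_rot":[0,0,-0.6]},{"translation":[0.137,0.15,0.02],"delta_rot":[0,0,-0.75]},{"translation":[0.137,0.15,0.02],"delta_rot":[0,0,-0.9]},{"translation":[0.137,0.15,0.02],"delta_rot":[0,0,-0.91]}]' | head -2
python3 -c "
from h import *
plan((500,270.7,290,225))"
```

```text
clock: 1.68
eef_pos: [534.8, -98.6, 340.5]
clock: 2.27
eef_pos: [522.5, 101.6, 340.7]
clock: 2.85
eef_pos: [503.5, 195.0, 330.0]
at [503.5 195.  330. ] yaw -169.6 q [ 0.4   0.23 -1.    1.5   0.19  1.52  1.15] t 2.85 F [-0.  -0.5  0.8] w 86.8
[-0.0203, 0.1502, 0.0799] turn z -8.7696 rows>= 55.1
```

```bash
python3 -m pendant '[{"translation":[-0.005,0.04,0.01],"delta_rot":[0,0,-0.15]},{"translation":[-0.01,0.08,0.03],"delta_rot":[0,0,-0.3]},{"translation":[-0.015,0.11,0.05],"delta_rot":[0,0,-0.45]},{"translation":[-0.02,0.14,0.07],"delta_rot":[0,0,-0.6]},{"translation":[-0.02,0.15,0.08],"delta_rot":[0,0,-0.7]},{"translation":[-0.02,0.15,0.08],"delta_rot":[0,0,-0.77]},{"translation":[-0.02,0.15,0.08],"delta_rot":[0,0,-0.77]},{"translation":[-0.02,0.15,0.08],"delta_rot":[0,0,-0.77]}]' | head -2
python3 - <<'E'
from h import *
E
python3 - <<'E'
from h import *
p,d=robot.grab_frame("side");cv2.imwrite("pics/side1.png",cv2.resize(p[130:330,80:340],None,fx=3,fy=3)[:,:,::-1])
plan((500,270.7,187,-135))
print(robot.sense()["orientation"].round(4))
E
```

```text
clock: 3.52
eef_pos: [501.4, 268.9, 290.4]
at [501.5 268.9 290.6] yaw -135.7 q [ 0.29  0.37 -1.1   1.5   0.33  1.48  1.53] t 3.5667 F [ 0.2  0.1 -0.2] w 86.9
[-0.0003, 0.0046, 0.2072] turn z -0.0162 rows>= 2.5
[[-7.161e-01 -6.980e-01  2.000e-04]
 [-6.980e-01  7.161e-01 -3.000e-04]
 [ 1.000e-04 -4.000e-04 -1.000e+00]]
```

View pics/side1.png

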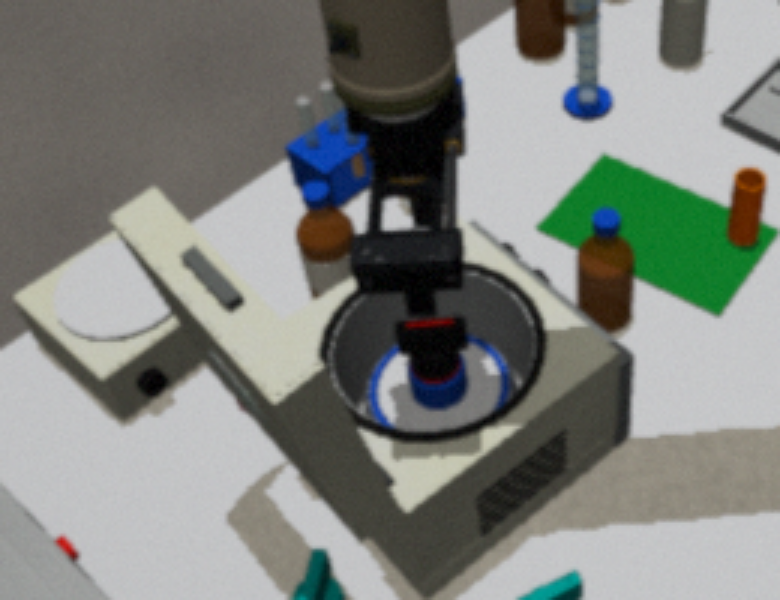

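The view shows the open gripper above the nut (nut at about (432,345) in the crop), wing lined up between the fingers. I descend and grip.

```bash
python3 -m pendant '[{"translation":[0,0.0045,0.05],"delta_rot":[0,0,-0.016]},{"translation":[0,0.0045,0.09],"delta_rot":[0,0,-0.016]},{"translation":[0,0.0045,0.13],"delta_rot":[0,0,-0.016]},{"translation":[0,0.0045,0.16],"delta_rot":[0,0,-0.016]},{"translation":[0,0.0045,0.185],"delta_rot":[0,0,-0.016]},{"translation":[0,0.0045,0.2],"delta_rot":[0,0,-0.016]},{"translation":[0,0.0045,0.206],"delta_rot":[0,0,-0.016]},{"translation":[0,0.0045,0.206],"delta_rot":[0,0,-0.016]}]' 
python3 -m pendant '[{"translation":[0,0,0],"delta_rot":[0,0,0]},{"translation":[0,0,0],"delta_rot":[0,0,0]},{"translation":[0,0,0],"delta_rot":[0,0,0]},{"translation":[0,0,0],"delta_rot":[0,0,0]},{"translation":[0,0,0],"delta_rot":[0,0,0]},{"translation":[0,0,0],"delta_rot":[0,0,0]},{"translation":[0,0,0],"delta_rot":[0,0,0]},{"translation":[0,0,0],"delta_rot":[0,0,0]},{"translation":[0,0,0],"delta_rot":[0,0,0]},{"translation":[0,0,0],"delta_rot":[0,0,0]}]' -1 45
```

```text
clock: 4.23
eef_pos: [499.6, 271.1, 187.4]
orientation: [[-0.704, -0.71, -0.0], [-0.71, 0.704, -0.0], [0.0, 0.0, -1.0]]
wrist_force: [-0.5, 0.3, 0.1]
grip_width: 87.1
grip_force: 0.0
clock: 5.07
eef_pos: [499.5, 271.3, 187.5]
orientation: [[-0.704, -0.711, -0.0], [-0.711, 0.704, -0.0], [0.0, -0.0, -1.0]]
wrist_force: [0.2, -0.5, 0.7]
grip_width: 28.3
grip_force: 0.0
```

```bash

python3 -m pendant '[{"translation":[0,0,0],"delta_rot":[0,0,0]},{"translation":[0,0,0],"delta_rot":[0,0,0]},{"translation":[0,0,0],"delta_rot":[0,0,0]},{"translation":[0,0,0],"delta_rot":[0,0,0]},{"translation":[0,0,0],"delta_rot":[0,0,0]},{"translation":[0,0,0],"delta_rot":[0,0,0]}]' -1 45
```

```text
clock: 5.57
eef_pos: [500.5, 270.3, 187.6]
orientation: [[-0.705, -0.71, 0.001], [-0.71, 0.705, -0.001], [-0.0, -0.002, -1.0]]
wrist_force: [4.1, -2.8, -0.4]
grip_width: 13.8
grip_force: 44.8
```

Gripped, 13.8 mm wide. I make the first clockwise turn (+z of the tool), taking out a 1.4 mm side offset, and climb with the thread.

```bash
python3 -m pendant '[{"translation":[0,-0.0028,0],"delta_rot":[0,0,0.05]},{"translation":[0,-0.0028,-0.0005],"delta_rot":[0,0,0.12]},{"translation":[0,-0.0028,-0.0008],"delta_rot":[0,0,0.2]},{"translation":[0,-0.0028,-0.0012],"delta_rot":[0,0,0.3]},{"translation":[0,-0.0028,-0.0016],"delta_rot":[0,0,0.4]},{"translation":[0,-0.0028,-0.002],"delta_rot":[0,0,0.5]},{"translation":[0,-0.0028,-0.0024],"delta_rot":[0,0,0.6]},{"translation":[0,-0.0028,-0.0028],"delta_rot":[0,0,0.7]},{"translation":[0,-0.0028,-0.0031],"delta_rot":[0,0,0.8]},{"translation":[0,-0.0028,-0.0035],"delta_rot":[0,0,0.9]},{"translation":[0,-0.0028,-0.0039],"delta_rot":[0,0,1]},{"translation":[0,-0.0028,-0.0039],"delta_rot":[0,0,1]}]'
python3 -c "
from h import *
s=robot.sense();print(s['q'].round(2),s['moment'].round(2));plan()"
```

```text
clock: 6.57
eef_pos: [500.1, 270.6, 189.4]
orientation: [[-1.0, -0.002, -0.0], [-0.002, 1.0, 0.0], [0.0, 0.0, -1.0]]
wrist_force: [0.4, 0.3, -1.7]
grip_width: 13.6
grip_force: 44.8
[ 0.17  0.38 -0.92  1.65  0.32  1.27  0.77] [ 0.1  -0.21 -0.03]
at [500.1 270.6 189.4] yaw -179.9 q [ 0.17  0.38 -0.92  1.65  0.32  1.27  0.77] t 6.5667 F [ 0.4  0.3 -1.7] w 13.6
```

```bash
for i in 1; do
python3 -m pendant '[{"translation":[0,0,0],"delta_rot":[0,0,0.1]},{"translation":[0,0,-0.0008],"delta_rot":[0,0,0.2]},{"translation":[0,0,-0.0012],"delta_rot":[0,0,0.3]},{"translation":[0,0,-0.0016],"delta_rot":[0,0,0.4]},{"translation":[0,0,-0.002],"delta_rot":[0,0,0.5]},{"translation":[0,0,-0.0024],"delta_rot":[0,0,0.6]},{"translation":[0,0,-0.0028],"delta_rot":[0,0,0.7]},{"translation":[0,0,-0.0031],"delta_rot":[0,0,0.8]},{"translation":[0,0,-0.0035],"delta_rot":[0,0,0.9]},{"translation":[0,0,-0.0039],"delta_rot":[0,0,1]}]'
done
python3 -m pendant '[{"translation":[0,0,0],"delta_rot":[0,0,0.1]},{"translation":[0,0,-0.0008],"delta_rot":[0,0,0.2]},{"translation":[0,0,-0.0012],"delta_rot":[0,0,0.3]},{"translation":[0,0,-0.0016],"delta_rot":[0,0,0.4]},{"translation":[0,0,-0.002],"delta_rot":[0,0,0.5]},{"translation":[0,0,-0.0024],"delta_rot":[0,0,0.6]},{"translation":[0,0,-0.0028],"delta_rot":[0,0,0.7]},{"translation":[0,0,-0.0031],"delta_rot":[0,0,0.8]},{"translation":[0,0,-0.0035],"delta_rot":[0,0,0.9]},{"translation":[0,0,-0.0039],"delta_rot":[0,0,1]}]'
python3 -c "
from h import *
plan()"
```

```text
clock: 7.4
eef_pos: [500.3, 272.0, 191.5]
orientation: [[-0.711, 0.703, 0.001], [0.703, 0.711, 0.003], [0.001, 0.002, -1.0]]
wrist_force: [2.4, 5.5, -2.7]
grip_width: 13.7
grip_force: 44.8
clock: 8.23
eef_pos: [501.6, 272.5, 193.7]
orientation: [[-0.005, 1.0, 0.004], [1.0, 0.005, 0.004], [0.004, 0.004, -1.0]]
wrist_force: [8.9, 7.4, -7.4]
grip_width: 13.9
grip_force: 45.0
at [501.6 272.5 193.7] yaw 90.3 q [-0.02  0.31 -0.67  1.65  0.2   1.25 -0.72] t 8.2333 F [ 8.9  7.4 -7.4] w 13.9
```

```bash
python3 -m pendant '[{"translation":[0.002,0.002,0.001],"delta_rot":[0,0,0.1]},{"translation":[0.003,0.003,0.001],"delta_rot":[0,0,0.2]},{"translation":[0.003,0.003,0],"delta_rot":[0,0,0.3]},{"translation":[0.003,0.003,-0.0008],"delta_rot":[0,0,0.4]},{"translation":[0.003,0.003,-0.0012],"delta_rot":[0,0,0.5]},{"translation":[0.003,0.003,-0.0016],"delta_rot":[0,0,0.6]},{"translation":[0.003,0.003,-0.002],"delta_rot":[0,0,0.7]},{"translation":[0.003,0.003,-0.0024],"delta_rot":[0,0,0.8]},{"translation":[0.003,0.003,-0.0027],"delta_rot":[0,0,0.9]},{"translation":[0.003,0.003,-0.003],"delta_rot":[0,0,1]}]'
python3 -c "
from h import *
plan()"
```

```text
clock: 9.07
eef_pos: [503.3, 272.4, 195.4]
orientation: [[0.704, 0.71, 0.003], [0.71, -0.704, 0.002], [0.003, 0.001, -1.0]]
wrist_force: [6.6, 1.2, -1.0]
grip_width: 13.4
grip_force: 45.0
at [503.3 272.4 195.4] yaw 45.2 q [-0.11  0.29 -0.56  1.65  0.16  1.24 -1.48] t 9.0667 F [ 6.6  1.2 -1. ] w 13.4
```

```bash
python3 -m pendant '[{"translation":[0.0017,0.0017,0],"delta_rot":[0,0,0.1]},{"translation":[0.0017,0.0017,-0.0008],"delta_rot":[0,0,0.2]},{"translation":[0.0017,0.0017,-0.0012],"delta_rot":[0,0,0.3]},{"translation":[0.0017,0.0017,-0.0016],"delta_rot":[0,0,0.4]},{"translation":[0.0017,0.0017,-0.002],"delta_rot":[0,0,0.5]},{"translation":[0.0017,0.0017,-0.0024],"delta_rot":[0,0,0.6]},{"translation":[0.0017,0.0017,-0.0028],"delta_rot":[0,0,0.7]},{"translation":[0.0017,0.0017,-0.0031],"delta_rot":[0,0,0.8]},{"translation":[0.0017,0.0017,-0.0035],"delta_rot":[0,0,0.9]},{"translation":[0.0017,0.0017,-0.0039],"delta_rot":[0,0,1]}]'
python3 -m pendant '[{"translation":[0,0,-0.0003],"delta_rot":[0,0,0.1]},{"translation":[0,0,-0.0006],"delta_rot":[0,0,0.18]},{"translation":[0,0,-0.0006],"delta_rot":[0,0,0.18]}]'
python3 -c "
from h import *
plan()"
```

```text
clock: 9.9
eef_pos: [504.5, 271.7, 197.4]
orientation: [[1.0, 0.004, 0.003], [0.004, -1.0, 0.0], [0.003, -0.0, -1.0]]
wrist_force: [5.7, -0.5, 0.6]
grip_width: 13.6
grip_force: 45.0
clock: 10.15
eef_pos: [504.5, 271.5, 197.7]
orientation: [[0.99, -0.138, 0.003], [-0.138, -0.99, 0.0], [0.003, -0.001, -1.0]]
wrist_force: [4.0, -0.8, 0.5]
grip_width: 13.9
grip_force: 45.0
at [504.5 271.5 197.7] yaw -7.9 q [-0.21  0.28 -0.43  1.65  0.12  1.24 -2.38] t 10.15 F [ 4.  -0.8  0.5] w 13.9
```

Total turn is about 4.07 rad. I test with a gentle lift.

```bash
python3 -m pendant '[{"translation":[0.0015,0,-0.003],"delta_rot":[0,0,0]},{"translation":[0.0015,0,-0.006],"delta_rot":[0,0,0]},{"translation":[0.0015,0,-0.009],"delta_rot":[0,0,0]},{"translation":[0.0015,0,-0.012],"delta_rot":[0,0,0]}]'
```

```text
clock: 10.48
eef_pos: [504.3, 271.4, 202.8]
orientation: [[0.991, -0.134, 0.0], [-0.134, -0.991, -0.0], [0.0, 0.0, -1.0]]
wrist_force: [5.4, -0.5, -4.8]
grip_width: 13.7
grip_force: 45.0
```

```bash
python3 -m pendant '[{"translation":[0.0015,0,-0.006],"delta_rot":[0,0,0]},{"translation":[0.0015,0,-0.012],"delta_rot":[0,0,0]},{"translation":[0.0015,0,-0.018],"delta_rot":[0,0,0]},{"translation":[0.0015,0,-0.026],"delta_rot":[0,0,0]},{"translation":[0.0015,0,-0.036],"delta_rot":[0,0,0]},{"translation":[0.0015,0,-0.046],"delta_rot":[0,0,0]},{"translation":[0.0015,0,-0.06],"delta_rot":[0,0,0]},{"translation":[0.0015,0,-0.08],"delta_rot":[0,0,0]},{"translation":[0.0015,0,-0.1],"delta_rot":[0,0,0]},{"translation":[0.0015,0,-0.12],"delta_rot":[0,0,0]}]'
python3 - <<'E'
from h import *
p,d=robot.grab_frame("side");cv2.imwrite("pics/side2.png",cv2.resize(p[130:330,80:340],None,fx=3,fy=3)[:,:,::-1])
plan((520,60,270,-7),(500,-200,200,0),(480,-327,120,3))
E
```

```text
clock: 11.32
eef_pos: [504.7, 271.7, 264.5]
orientation: [[0.991, -0.136, 0.001], [-0.136, -0.991, 0.0], [0.001, -0.0, -1.0]]
wrist_force: [0.0, -0.1, -1.7]
grip_width: 13.8
grip_force: 45.0
at [505.4 272.1 266.7] yaw -7.8 q [-0.2   0.24 -0.44  1.55  0.1   1.38 -2.36] t 11.3667 F [ 0.4 -0.3  0. ] w 14.1
[0.0867, 0.4163, -0.0066] turn z -0.0181 rows>= 5.1
[0.0237, 0.521, 0.14] turn z -0.1556 rows>= 6.5
[-0.04, 0.254, 0.16] turn z -0.0667 rows>= 3.6
```

View pics/side2.png

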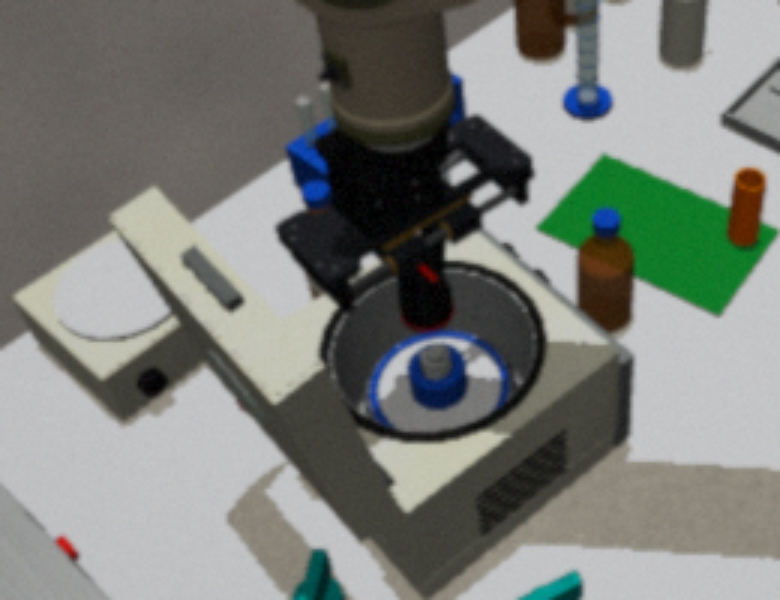

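The nut is off and held at (425,280) in the crop, with the spindle bare at (437,360). I carry it to the tray.

```bash
python3 -m pendant '[{"translation":[0.01,0.05,-0.01],"delta_rot":[0,0,0]},{"translation":[0.02,0.11,-0.01],"delta_rot":[0,0,0]},{"translation":[0.03,0.17,-0.01],"delta_rot":[0,0,0]},{"translation":[0.05,0.23,-0.01],"delta_rot":[0,0,0]},{"translation":[0.07,0.29,-0.01],"delta_rot":[0,0,0]},{"translation":[0.087,0.35,-0.01],"delta_rot":[0,0,0]},{"translation":[0.087,0.416,-0.006],"delta_rot":[0,0,-0.02]},{"translation":[0.087,0.416,-0.006],"delta_rot":[0,0,-0.02]}]' | head -2
python3 -m pendant '[{"translation":[0,0.06,0],"delta_rot":[0,0,0]},{"translation":[0.004,0.13,0.01],"delta_rot":[0,0,0]},{"translation":[0.008,0.2,0.03],"delta_rot":[0,0,-0.04]},{"translation":[0.012,0.27,0.05],"delta_rot":[0,0,-0.08]},{"translation":[0.016,0.34,0.08],"delta_rot":[0,0,-0.12]},{"translation":[0.02,0.41,0.11],"delta_rot":[0,0,-0.15]},{"translation":[0.024,0.47,0.13],"delta_rot":[0,0,-0.15]},{"translation":[0.024,0.52,0.14],"delta_rot":[0,0,-0.15]},{"translation":[0.024,0.52,0.14],"delta_rot":[0,0,-0.15]}]' | head -2
python3 -c "
from h import *
plan((484,-327,120,3),(484,-327,57,3))"
```

```text
clock: 12.03
eef_pos: [519.6, 52.1, 266.2]
clock: 12.78
eef_pos: [498.0, -205.7, 195.0]
at [ 498.  -205.7  195. ] yaw -0.6 q [ 0.37  0.18 -0.07  1.75  0.02  1.22 -1.29] t 12.7833 F [-0.1  0.1 -1.1] w 13.7
[-0.0256, 0.2428, 0.15] turn z -0.0795 rows>= 3.4
[0.0, 0.0, 0.126] turn z 0.0 rows>= 1.5
```

```bash
python3 -m pendant '[{"translation":[-0.006,0.06,0.03],"delta_rot":[0,0,0]},{"translation":[-0.012,0.12,0.07],"delta_rot":[0,0,-0.04]},{"translation":[-0.02,0.18,0.1],"delta_rot":[0,0,-0.08]},{"translation":[-0.026,0.22,0.13],"delta_rot":[0,0,-0.08]},{"translation":[-0.026,0.243,0.15],"delta_rot":[0,0,-0.08]},{"translation":[-0.026,0.243,0.15],"delta_rot":[0,0,-0.08]},{"translation":[-0.026,0.243,0.15],"delta_rot":[0,0,-0.08]}]' | head -2
python3 - <<'E'
from h import *
p,d=robot.grab_frame("top");q,e=robot.grab_frame("side")
a=cv2.resize(p[170:290,320:480],(560,420));b=cv2.resize(q[90:230,290:450],(0,0),fx=1.5,fy=3)
cv2.imwrite("pics/tray1.png",np.hstack([a,b])[:,:,::-1])
plan((484,-327,57,3))
E
```

```text
clock: 13.37
eef_pos: [487.2, -320.6, 121.1]
at [ 488.1 -319.8  122.2] yaw 3.6 q [ 0.51  0.33 -0.01  1.72  0.    1.09 -1.01] t 13.4667 F [-0.1  0.4 -2. ] w 13.5
[-0.0092, 0.014, 0.1304] turn z 0.0123 rows>= 1.6
```

View pics/tray1.png

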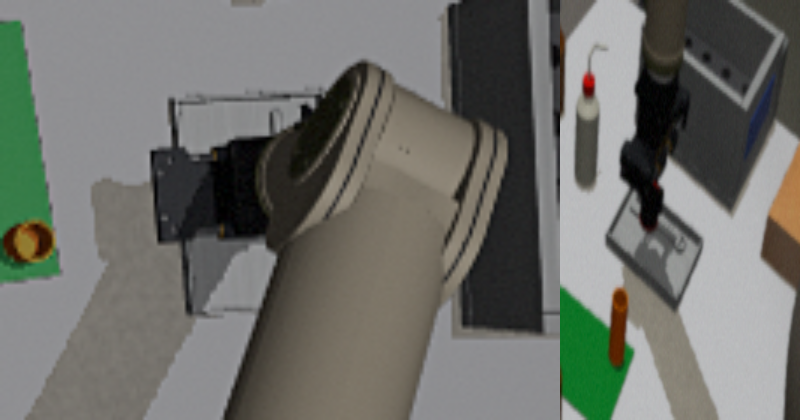

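The nut hangs over the tray's free half (side view at about (650,215), spanner to the right of it). I lower it slowly.

```bash
python3 -m pendant '[{"translation":[-0.005,0.008,0.02],"delta_rot":[0,0,0]},{"translation":[-0.009,0.014,0.05],"delta_rot":[0,0,0]},{"translation":[-0.009,0.014,0.08],"delta_rot":[0,0,0]},{"translation":[-0.009,0.014,0.1],"delta_rot":[0,0,0]},{"translation":[-0.009,0.014,0.115],"delta_rot":[0,0,0]},{"translation":[-0.009,0.014,0.124],"delta_rot":[0,0,0]},{"translation":[-0.009,0.014,0.128],"delta_rot":[0,0,0]},{"translation":[-0.009,0.014,0.131],"delta_rot":[0,0,0]},{"translation":[-0.009,0.014,0.133],"delta_rot":[0,0,0]},{"translation":[-0.009,0.014,0.133],"delta_rot":[0,0,0]}]'
```

```text
clock: 14.3
eef_pos: [483.0, -328.8, 55.0]
orientation: [[0.998, 0.06, 0.001], [0.06, -0.998, -0.0], [0.001, 0.0, -1.0]]
wrist_force: [-0.1, -0.2, -1.7]
grip_width: 13.6
grip_force: 45.0
```

```bash
python3 -m pendant '[{"translation":[0,0,0.001],"delta_rot":[0,0,0]},{"translation":[0,0,0.002],"delta_rot":[0,0,0]},{"translation":[0,0,0.003],"delta_rot":[0,0,0]},{"translation":[0,0,0.003],"delta_rot":[0,0,0]}]'
```

```text
clock: 14.63
eef_pos: [483.1, -328.8, 54.4]
orientation: [[0.998, 0.06, 0.001], [0.06, -0.998, -0.001], [0.001, 0.001, -1.0]]
wrist_force: [-2.7, 2.9, 9.5]
grip_width: 13.7
grip_force: 45.0
```

Contact at 9.5 N. I release, then lift clear.

```bash
python3 -m pendant '[{"translation":[0,0,-0.001],"delta_rot":[0,0,0]},{"translation":[0,0,-0.001],"delta_rot":[0,0,0]},{"translation":[0,0,-0.001],"delta_rot":[0,0,0]},{"translation":[0,0,-0.001],"delta_rot":[0,0,0]},{"translation":[0,0,-0.001],"delta_rot":[0,0,0]},{"translation":[0,0,-0.001],"delta_rot":[0,0,0]},{"translation":[0,0,-0.001],"delta_rot":[0,0,0]}]' 1 
python3 -m pendant '[{"translation":[0,0,-0.03],"delta_rot":[0,0,0]},{"translation":[0,0,-0.08],"delta_rot":[0,0,0]},{"translation":[0,0,-0.15],"delta_rot":[0,0,0]},{"translation":[0,0,-0.22],"delta_rot":[0,0,0]},{"translation":[0,0,-0.3],"delta_rot":[0,0,0]},{"translation":[0,0,-0.36],"delta_rot":[0,0,0]},{"translation":[0,0,-0.36],"delta_rot":[0,0,0]}]' 1
python3 - <<'E'
from h import *
plan((520,-150,270,35),(520,80,270,70),(502.3,271.3,270,83))
E
```

```text
clock: 15.22
eef_pos: [482.7, -328.7, 53.6]
orientation: [[0.998, 0.06, -0.0], [0.06, -0.998, -0.0], [-0.0, 0.0, -1.0]]
wrist_force: [-0.7, -0.3, -0.3]
grip_width: 52.8
grip_force: 0.0
clock: 15.8
eef_pos: [485.0, -330.1, 240.9]
orientation: [[0.998, 0.06, 0.009], [0.06, -0.998, -0.005], [0.009, 0.006, -1.0]]
wrist_force: [0.7, 0.1, -0.1]
grip_width: 85.9
grip_force: 0.0
at [ 485.  -330.1  240.9] yaw 3.4 q [ 0.52  0.24  0.    1.58 -0.    1.31 -0.99] t 15.8 F [ 0.7  0.1 -0.1] w 85.9
[0.0914, -0.3554, -0.0581] turn z -0.7016 rows>= 4.5
[0.2638, -0.3768, 0.0] turn z -0.7778 rows>= 5.5
[0.3474, -0.1641, 0.0] turn z -0.2889 rows>= 4.6
```

```bash
python3 -m pendant '[{"translation":[0.02,-0.06,-0.03],"delta_rot":[0,0,-0.1]},{"translation":[0.04,-0.13,-0.05],"delta_rot":[0,0,-0.22]},{"translation":[0.06,-0.2,-0.06],"delta_rot":[0,0,-0.34]},{"translation":[0.08,-0.27,-0.06],"delta_rot":[0,0,-0.46]},{"translation":[0.09,-0.33,-0.06],"delta_rot":[0,0,-0.58]},{"translation":[0.09,-0.355,-0.06],"delta_rot":[0,0,-0.7]},{"translation":[0.09,-0.355,-0.06],"delta_rot":[0,0,-0.7]}]' | head -2
python3 -m pendant '[{"translation":[0.04,-0.05,0],"delta_rot":[0,0,-0.1]},{"translation":[0.08,-0.11,0],"delta_rot":[0,0,-0.22]},{"translation":[0.12,-0.17,0],"delta_rot":[0,0,-0.34]},{"translation":[0.16,-0.23,0],"delta_rot":[0,0,-0.46]},{"translation":[0.2,-0.29,0],"delta_rot":[0,0,-0.58]},{"translation":[0.24,-0.34,0],"delta_rot":[0,0,-0.7]},{"translation":[0.264,-0.377,0],"delta_rot":[0,0,-0.78]}]' | head -2
python3 -m pendant '[{"translation":[0.06,-0.03,0],"delta_rot":[0,0,-0.06]},{"translation":[0.13,-0.06,0],"delta_rot":[0,0,-0.12]},{"translation":[0.2,-0.09,0],"delta_rot":[0,0,-0.18]},{"translation":[0.26,-0.12,0],"delta_rot":[0,0,-0.24]},{"translation":[0.31,-0.15,0],"delta_rot":[0,0,-0.29]},{"translation":[0.347,-0.164,0],"delta_rot":[0,0,-0.29]},{"translation":[0.347,-0.164,0],"delta_rot":[0,0,-0.29]},{"translation":[0.347,-0.164,0],"delta_rot":[0,0,-0.29]}]' | head -2
python3 - <<'E'
from h import *
p,d=robot.grab_frame("side");W=world("side",d);q=p[130:330,80:340]
H,S,V=masks(p);x,y,z=W[...,0],W[...,1],W[...,2];near=(d>0)&(np.hypot(x-502,y-271)<60)
m=near&(abs(H-112)<14)&(S>120)&(z>115);print("collar",m.sum(),rect(W[m][:,:2]),np.percentile(z[m],[5,95]))
m=near&(z>145)&(z<165);print("spindle",m.sum(),rect(W[m][:,:2]))
# nut in the tray
m=(d>0)&(abs(x-482)<60)&(abs(y+328)<50)&(z>25)&(z<80);print("nut",m.sum(),rect(W[m][:,:2]),z[m].max())
a=cv2.resize(p[150:290,170:310],(420,420));b=cv2.resize(p[130:220,260:390],(364,420));cv2.imwrite("pics/side3.png",np.hstack([a,b])[:,:,::-1])
plan((502.3,271.3,126,83))
E
```

```text
clock: 16.38
eef_pos: [517.4, -144.6, 263.6]
clock: 16.97
eef_pos: [517.2, 83.7, 263.6]
clock: 17.63
eef_pos: [499.6, 272.3, 263.1]
collar 320 (array([480.4, 277. ]), array([81.3, 75.1]), 57.6) [120.45378519 420.87512492]
spindle 71 (array([498.3, 272.6]), array([26.2, 23.5]), 41.8)
nut 173 (array([ 474. , -318.5]), array([59.1, 28.1]), 1.3) 66.1034194689139
at [500.1 271.1 263.2] yaw 83.0 q [-0.11  0.24 -0.55  1.56  0.13  1.38 -0.8 ] t 17.6833 F [-0.1 -0.4  0.2] w 87.0
[0.001, 0.0044, 0.2743] turn z -0.0011 rows>= 3.3
```

View pics/side3.png

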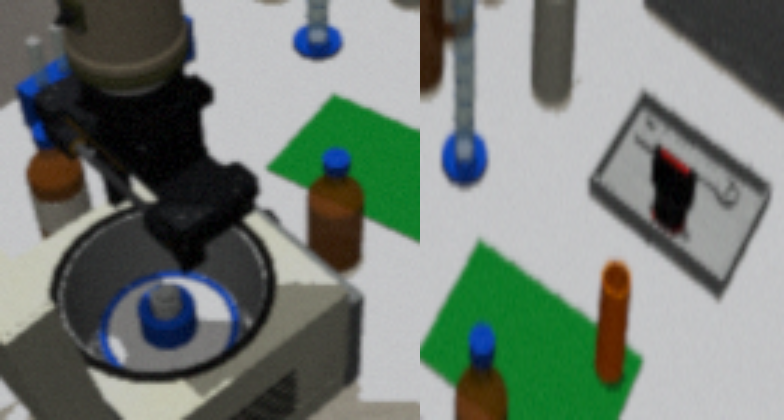

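The nut stands upright in the tray's free half (crop right, (672,190)), with the spanner untouched behind it. The lid collar is bare at (167,318) under the gripper. I descend onto the collar and grip.

```bash
python3 -m pendant '[{"translation":[0.001,0.002,0.04],"delta_rot":[0,0,0]},{"translation":[0.001,0.002,0.09],"delta_rot":[0,0,0]},{"translation":[0.001,0.002,0.14],"delta_rot":[0,0,0]},{"translation":[0.001,0.002,0.18],"delta_rot":[0,0,0]},{"translation":[0.001,0.002,0.21],"delta_rot":[0,0,0]},{"translation":[0.001,0.002,0.235],"delta_rot":[0,0,0]},{"translation":[0.001,0.002,0.255],"delta_rot":[0,0,0]},{"translation":[0.001,0.002,0.267],"delta_rot":[0,0,0]},{"translation":[0.001,0.002,0.271],"delta_rot":[0,0,0]},{"translation":[0.001,0.002,0.272],"delta_rot":[0,0,0]},{"translation":[0.001,0.002,0.272],"delta_rot":[0,0,0]}]' 1 30
python3 -m pendant '[{"translation":[0,0,0],"delta_rot":[0,0,0]},{"translation":[0,0,0],"delta_rot":[0,0,0]},{"translation":[0,0,0],"delta_rot":[0,0,0]},{"translation":[0,0,0],"delta_rot":[0,0,0]},{"translation":[0,0,0],"delta_rot":[0,0,0]},{"translation":[0,0,0],"delta_rot":[0,0,0]},{"translation":[0,0,0],"delta_rot":[0,0,0]},{"translation":[0,0,0],"delta_rot":[0,0,0]},{"translation":[0,0,0],"delta_rot":[0,0,0]},{"translation":[0,0,0],"delta_rot":[0,0,0]}]' -1 30
```

```text
clock: 18.6
eef_pos: [500.8, 272.9, 128.3]
orientation: [[0.121, 0.993, 0.001], [0.993, -0.121, 0.0], [0.0, 0.001, -1.0]]
wrist_force: [0.3, 0.5, 0.5]
grip_width: 86.9
grip_force: 0.0
clock: 19.43
eef_pos: [501.0, 272.6, 127.8]
orientation: [[0.121, 0.993, 0.001], [0.993, -0.121, -0.0], [0.0, 0.001, -1.0]]
wrist_force: [6.6, -0.8, -1.1]
grip_width: 51.6
grip_force: 30.0
```

```bash
python3 -m pendant '[{"translation":[0,0.002,0],"delta_rot":[0,0,0]},{"translation":[0,0.002,-0.004],"delta_rot":[0,0,0]},{"translation":[0,0.002,-0.01],"delta_rot":[0,0,0]},{"translation":[0,0.002,-0.016],"delta_rot":[0,0,0]},{"translation":[0,0.002,-0.02],"delta_rot":[0,0,0]}]'
python3 -c "
from h import *
plan()"
```

```text
clock: 19.85
eef_pos: [501.8, 272.3, 137.5]
orientation: [[0.121, 0.993, 0.0], [0.993, -0.121, -0.0], [-0.0, 0.0, -1.0]]
wrist_force: [6.3, 0.3, -5.1]
grip_width: 51.9
grip_force: 30.0
at [501.8 272.3 137.5] yaw 83.1 q [-0.13  0.35 -0.53  1.71  0.19  1.14 -0.84] t 19.85 F [ 6.3  0.3 -5.1] w 51.9
```

```bash
python3 -m pendant '[{"translation":[0,0.003,0],"delta_rot":[0,0,0]},{"translation":[0,0.003,-0.01],"delta_rot":[0,0,0]},{"translation":[0,0.003,-0.02],"delta_rot":[0,0,0]},{"translation":[0,0.003,-0.035],"delta_rot":[0,0,0]},{"translation":[0,0.003,-0.05],"delta_rot":[0,0,0]}]'
```

```text
clock: 20.27
eef_pos: [502.6, 272.7, 163.4]
orientation: [[0.12, 0.993, -0.0], [0.993, -0.12, -0.0], [-0.0, -0.0, -1.0]]
wrist_force: [0.5, 0.4, -2.7]
grip_width: 52.0
grip_force: 30.0
```

```bash
python3 -m pendant '[{"translation":[0,0,-0.015],"delta_rot":[0,0,0]},{"translation":[0,0,-0.035],"delta_rot":[0,0,0]},{"translation":[0,0,-0.06],"delta_rot":[0,0,0]},{"translation":[0,0,-0.1],"delta_rot":[0,0,0]},{"translation":[0,0,-0.14],"delta_rot":[0,0,0]},{"translation":[0,0,-0.18],"delta_rot":[0,0,0]},{"translation":[0,0,-0.2],"delta_rot":[0,0,0]},{"translation":[0,0,-0.2],"delta_rot":[0,0,0]}]'
python3 - <<'E'
from h import *
p,d=robot.grab_frame("side");a=cv2.resize(p[150:290,170:310],(420,420));b=cv2.resize(p[130:220,260:390],(364,420));cv2.imwrite("pics/side4.png",np.hstack([a,b])[:,:,::-1])
plan((535,120,270,123),(562,-87,250,168),(562,-87,90,168))
E
```

```text
clock: 20.93
eef_pos: [503.7, 273.2, 265.7]
orientation: [[0.12, 0.993, 0.004], [0.993, -0.12, 0.002], [0.002, 0.004, -1.0]]
wrist_force: [0.1, 0.4, -2.3]
grip_width: 51.4
grip_force: 30.0
at [503.3 272.8 263.7] yaw 83.1 q [-0.11  0.25 -0.55  1.55  0.13  1.38 -0.79] t 20.9833 F [-0.9  0.1 -3.8] w 52.0
[-0.2957, 0.0998, -0.0126] turn z -0.8869 rows>= 5.6
[-0.3766, -0.1802, 0.04] turn z -1.0 rows>= 6.3
[0.0, 0.0, 0.32] turn z 0.0 rows>= 3.8
```

View pics/side4.png

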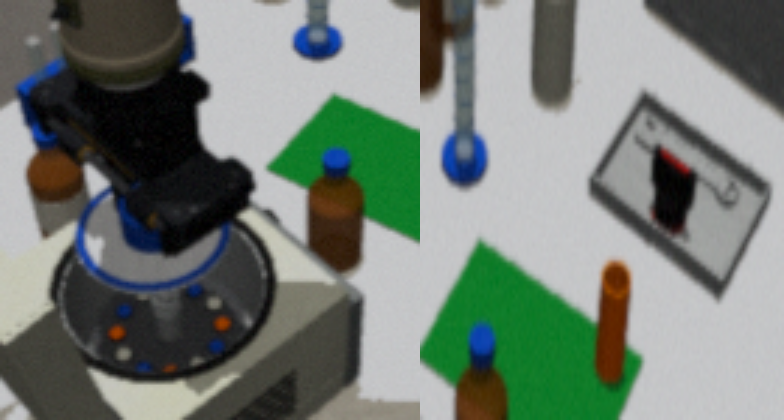

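The lid is off, hanging level in the gripper at (150,240) in the crop, and the sample tubes are visible. I carry it to the mat.

```bash
python3 -m pendant '[{"translation":[-0.03,0.01,-0.01],"delta_rot":[0,0,-0.08]},{"translation":[-0.08,0.03,-0.013],"delta_rot":[0,0,-0.2]},{"translation":[-0.13,0.045,-0.013],"delta_rot":[0,0,-0.32]},{"translation":[-0.18,0.06,-0.013],"delta_rot":[0,0,-0.46]},{"translation":[-0.23,0.08,-0.013],"delta_rot":[0,0,-0.6]},{"translation":[-0.27,0.09,-0.013],"delta_rot":[0,0,-0.74]},{"translation":[-0.296,0.1,-0.013],"delta_rot":[0,0,-0.88]},{"translation":[-0.296,0.1,-0.013],"delta_rot":[0,0,-0.89]}]' | head -2
python3 -m pendant '[{"translation":[-0.04,-0.02,0],"delta_rot":[0,0,-0.1]},{"translation":[-0.09,-0.04,0],"delta_rot":[0,0,-0.22]},{"translation":[-0.14,-0.065,0],"delta_rot":[0,0,-0.34]},{"translation":[-0.19,-0.09,0],"delta_rot":[0,0,-0.46]},{"translation":[-0.24,-0.115,0.01],"delta_rot":[0,0,-0.58]},{"translation":[-0.29,-0.14,0.02],"delta_rot":[0,0,-0.7]},{"translation":[-0.34,-0.16,0.03],"delta_rot":[0,0,-0.82]},{"translation":[-0.365,-0.175,0.04],"delta_rot":[0,0,-0.92]},{"translation":[-0.377,-0.18,0.04],"delta_rot":[0,0,-1]},{"translation":[-0.377,-0.18,0.04],"delta_rot":[0,0,-1]},{"translation":[-0.377,-0.18,0.04],"delta_rot":[0,0,-1]}]' | head -2
python3 -c "
from h import *
plan((563,-87,50,168))"
```

```text
clock: 21.65
eef_pos: [535.1, 115.2, 267.4]
clock: 22.57
eef_pos: [562.1, -86.7, 248.2]
at [562.1 -86.7 248.2] yaw 168.0 q [ 0.46  0.24 -0.45  1.58  0.11  1.34  1.35] t 22.5667 F [-0.7  0.1 -2.2] w 52.2
[-0.0018, -0.0002, 0.3964] turn z -0.0006 rows>= 4.8
```

```bash
python3 -m pendant '[{"translation":[0,0,0.04],"delta_rot":[0,0,0]},{"translation":[0,0,0.09],"delta_rot":[0,0,0]},{"translation":[0,0,0.15],"delta_rot":[0,0,0]},{"translation":[0,0,0.21],"delta_rot":[0,0,0]},{"translation":[0,0,0.27],"delta_rot":[0,0,0]},{"translation":[0,0,0.32],"delta_rot":[0,0,0]},{"translation":[0,0,0.36],"delta_rot":[0,0,0]},{"translation":[0,0,0.39],"delta_rot":[0,0,0]},{"translation":[0,0,0.405],"delta_rot":[0,0,0]},{"translation":[0,0,0.414],"delta_rot":[0,0,0]},{"translation":[0,0,0.42],"delta_rot":[0,0,0]},{"translation":[0,0,0.42],"delta_rot":[0,0,0]}]'
python3 - <<'E'
from h import *
p,d=robot.grab_frame("side");a=cv2.resize(p[150:280,220:400],(720,520));cv2.imwrite("pics/side5.png",a[:,:,::-1])
plan((563,-87,33,168))
E
```

```text
clock: 23.57
eef_pos: [562.7, -87.0, 39.5]
orientation: [[-0.979, 0.206, 0.001], [0.206, 0.979, 0.0], [-0.001, 0.0, -1.0]]
wrist_force: [0.7, -0.5, -1.6]
grip_width: 52.0
grip_force: 30.0
at [562.9 -87.3  39.9] yaw 168.1 q [ 0.42  0.44 -0.42  1.8   0.22  0.95  1.27] t 23.6167 F [ 0.2 -0.4 -1.9] w 51.9
[-0.0001, 0.0005, 0.0137] turn z 0.0027 rows>= 0.2
```

View pics/side5.png

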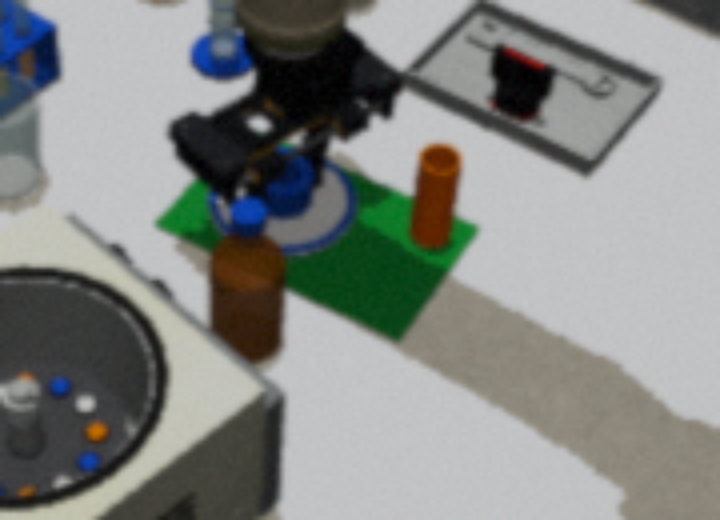

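The lid hovers level just above the mat's free end at (285,205), clear of the sleeve (435,195) and the bottle (248,290). I do the final lowering.

```bash
python3 -m pendant '[{"translation":[0,0,0.004],"delta_rot":[0,0,0]},{"translation":[0,0,0.008],"delta_rot":[0,0,0]},{"translation":[0,0,0.011],"delta_rot":[0,0,0]},{"translation":[0,0,0.013],"delta_rot":[0,0,0]},{"translation":[0,0,0.015],"delta_rot":[0,0,0]},{"translation":[0,0,0.015],"delta_rot":[0,0,0]}]'
```

```text
clock: 24.12
eef_pos: [562.5, -87.6, 31.7]
orientation: [[-0.979, 0.206, 0.0], [0.206, 0.979, -0.0], [-0.0, -0.0, -1.0]]
wrist_force: [-0.4, -0.3, -2.0]
grip_width: 51.7
grip_force: 30.0
```

```bash
python3 -m pendant '[{"translation":[0,0,0.001],"delta_rot":[0,0,0]},{"translation":[0,0,0.002],"delta_rot":[0,0,0]},{"translation":[0,0,0.003],"delta_rot":[0,0,0]},{"translation":[0,0,0.003],"delta_rot":[0,0,0]}]'
```

```text
clock: 24.45
eef_pos: [562.5, -87.6, 31.6]
orientation: [[-0.979, 0.206, 0.0], [0.206, 0.979, -0.001], [-0.0, -0.001, -1.0]]
wrist_force: [-7.8, 0.3, 15.9]
grip_width: 51.8
grip_force: 30.0
```

Contact at 16 N. I open and lift away.

```bash
python3 -m pendant '[{"translation":[0,0,-0.002],"delta_rot":[0,0,0]},{"translation":[0,0,-0.002],"delta_rot":[0,0,0]},{"translation":[0,0,-0.002],"delta_rot":[0,0,0]},{"translation":[0,0,-0.002],"delta_rot":[0,0,0]},{"translation":[0,0,-0.002],"delta_rot":[0,0,0]},{"translation":[0,0,-0.002],"delta_rot":[0,0,0]},{"translation":[0,0,-0.002],"delta_rot":[0,0,0]},{"translation":[0,0,-0.002],"delta_rot":[0,0,0]}]' 1 
python3 -m pendant '[{"translation":[0,0,-0.02],"delta_rot":[0,0,0]},{"translation":[0,0,-0.05],"delta_rot":[0,0,0]},{"translation":[0,0,-0.1],"delta_rot":[0,0,0]},{"translation":[0,0,-0.17],"delta_rot":[0,0,0]},{"translation":[0,0,-0.24],"delta_rot":[0,0,0]},{"translation":[0,0,-0.31],"delta_rot":[0,0,0]},{"translation":[0,0,-0.38],"delta_rot":[0,0,0]},{"translation":[0,0,-0.45],"delta_rot":[0,0,0]},{"translation":[0,0,-0.48],"delta_rot":[0,0,0]},{"translation":[0,0,-0.48],"delta_rot":[0,0,0]}]'
python3 - <<'E'
from h import *
p,d=robot.grab_frame("side");cv2.imwrite("pics/side6.png",cv2.resize(p[80:350,70:430],(800,600))[:,:,::-1])
W=world("side",d);H,S,V=masks(p);x,y,z=W[...,0],W[...,1],W[...,2];near=(d>0)&(np.hypot(x-563,y+87)<80)&(z>-15)&(z<60)
m=near&(z>30);print("collar",m.sum(),rect(W[m][:,:2]),z[m].max())
m=near&(abs(H-112)<14)&(S>110);print("ring",m.sum(),rect(W[m][:,:2]),np.percentile(z[m],[5,95]))
for nm,c,lo,hi in(("sleeve",(443,-145),60,110),("amber",(491.8,44.1),130,165)):
    m=(d>0)&(np.hypot(x-c[0],y-c[1])<50)&(z>lo)&(z<hi);print(nm,rect(W[m][:,:2]),z[m].max())
E
```

```text
clock: 25.12
eef_pos: [562.4, -87.5, 31.1]
orientation: [[-0.979, 0.206, -0.0], [0.206, 0.979, -0.0], [0.0, -0.0, -1.0]]
wrist_force: [0.2, 0.4, 0.4]
grip_width: 86.2
grip_force: 0.0
clock: 25.95
eef_pos: [564.0, -87.3, 276.6]
orientation: [[-0.979, 0.205, 0.007], [0.205, 0.979, -0.001], [-0.008, 0.0, -1.0]]
wrist_force: [0.4, -0.6, 0.6]
grip_width: 86.6
grip_force: 0.0
collar 114 (array([557.7, -85.9]), array([47.9, 51.3]), 40.2) 42.88083279822649
ring 314 (array([562.4, -90.3]), array([128.2, 118.7]), 12.3) [ 5.64317193 40.38343333]
sleeve (array([ 443.6, -144.9]), array([36.3, 35.4]), 83.9) 96.97776109771648
amber (array([491.8,  44.1]), array([23.8, 27.4]), 40.1) 151.125757132963
```

View pics/side6.png

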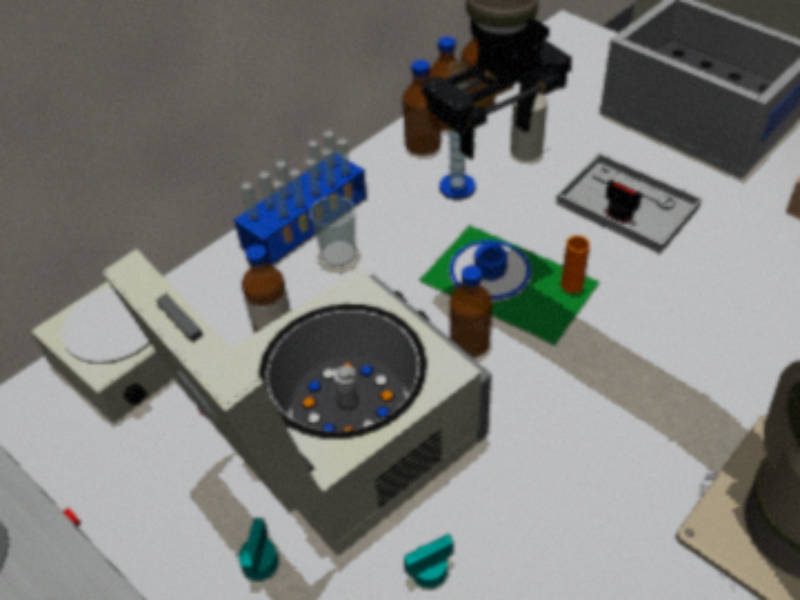

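The lid lies flat, collar up, on the free end of the mat (490,268). The nut stands in the tray (622,200) and the hood is still open (160,300). The sleeve and near bottle measure within a millimetre of where they were, the other things look unmoved, and the arm is clear. I hand in the job.

```bash
python3 -m pendant '[{"translation":[0,0,0],"delta_rot":[0,0,0]},{"translation":[0,0,0],"delta_rot":[0,0,0]},{"translation":[0,0,0],"delta_rot":[0,0,0]}]' | head -2; python3 -c "
from bench import robot
print(robot.close_job())"
```

```text
clock: 26.25
eef_pos: [561.8, -87.5, 269.8]
the job is handed in; nothing more can be done
None
```

The job is handed in at 26 s: the black nut stands in the steel tray, the rotor lid lies flat and collar up on the green mat, the hood is open, and the last picture showed nothing else moved; no verdict was returned.

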